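Fetch the capsule at the closed end of the capsule rail

ROBOT

A 6-joint arm with a two-finger parallel gripper is mounted at the origin on a cart in front of the work surface, level with it; the furniture and walls round the work are solid. World frame = base frame: x ahead of the robot, y to its left, z up, the work surface at z = 0. Lengths are in m, angles in rad, forces in N, time in s.
With the tool pointing down it reaches from about 0.325 to 0.85 m from the base axis. Payload 15.5 kg.
Tool frame: the origin (TCP) lies on the centre line of the jaws, within the pads' length; the fingertips stand 8 mm ahead of it and the grasp point (between the pads) lies 11 mm behind it (manip.tip_reach is the distance from the TCP to the fingertips, in m); z points along the fingers, y is the line along which they close (so a half turn about z gives the same grasp; the last joint's range is limited). The gripper opens to 91 mm and grips with 3 to 60 N. Pads are 32 mm wide; open, the fingers measure 118 mm over their backs; the gripper's body (76 mm by 178 mm) begins 60 mm behind the grasp point.
Start: joints at [1.06, 0.494, 1.345, -0, 1.302, -0.096], TCP at [0.252, 0.572, 0.222] pointing down, gripper open.
Joint ranges: [-2.91, 2.91], [-0.82, 2.16], [0.22, 2.67], [-1.22, 4.37], [0.12, 2.79], [-3.08, 3.08]. Speed limits (rad/s): [1.89, 1.89, 2.57, 3.01, 3.01, 3.01].

INTERFACE

Orientations are given as a rotation vector (axis times angle).
In Python, from rig import manip, viewer gives the robot as it stands.
- The arm moves only by the tool apply_moves, never from a script. Its argument "plan" is a list that holds one entry, the list of rows, each a list of 5 numbers: the shift along the world's x, y, z in cm, then the turn about the world's z in rad, then the opening, from 0 (shut) to 1 (fully open). In form: [[[x, y, z, yaw, hand], ...]]. A call has 1 to 20 rows; each row is the pose to reach, as a shift and turn from the pose commanded when the call began; what a row does not reach only later rows make up. A row lasts 1/10 s, in which the tool goes at most 50 mm and 8.59 degrees, less where a joint would pass 70% of its speed; a pose out of reach is approached as far as the arm can. A call with a gripper value outside its range is refused whole. The fingers move at their own pace and stop on an object; "force" is the grip in N (left out, the last holds). Time passes only in rows, so rows that repeat a pose let the fingers close. It gives the time, the measured TCP pose, the force, the opening and the grip force at its end, in the units of the state.
- manip.sense(): the state, without advancing time (a new reading comes with each control period).
- viewer.grab_frame(name): name is "side" or "top"; returns a dict with "frame" (400x640x3 uint8, red, green, blue), "range_z" (400x640 float32, m along the optical axis (not along the pixel's ray), 0 where there is no reading), "fx", "fy", "cx", "cy" (pixels), "rvec" (rotation vector, rad) and "tvec" (3), from world to camera coordinates, as OpenCV has them. Camera axes: x right, y down, z forward; pixel columns grow to the right and rows downward; lengths in m; the calibration is good to about 2 mm. A picture is of the moment at which its call begins.
- manip.job_done(): hands the job in; it is judged then, once.
The state is a dict: "t": time; "joints": joint angles; "dq": joint speeds; "effort": joint torques, N m; "ee_pos": TCP position; "orientation": TCP orientation; "wrist_force": force on the tool from outside, world axes, zero at the start; "ft_torque": the same for the moment, N m; "gripper_width": finger opening in m; "grip_force": force on a finger pad.
Only numpy, scipy, OpenCV 4.12 (cv2) and the standard library are available. Lean on these libraries where they do the work, as an engineer would, in place of code of your own. Each camera call takes 0.05 s, during which the arm holds its last target. There are 200 camera calls.

TASK

For the next coffee I want the tall capsule at the closed far end of the capsule rail, but its lips let capsules out only at the open end, so slide the two in front of it out, without forcing them, and stand both on the small wooden board, then slide out the tall one and stand it in the middle of the saucer. Afterwards slide the other two back in, in the same order as before, pushed right up to the closed end with no gap between them. Everything stays rim down and upright, and the mug, timer and teaspoon stay where they are.

Things in the scene. Friction and masses are not known exactly. Their poses are not given: they have to be found in the camera images.
- rail: Fixed steel rail, 238 x 66 (all in mm), floor 3.5 thick. Origin: centre of underside, +x to the closed end (inner face x=+111, block 16 high), -x to the open end. x -53..111: walls 58 apart, lips leave a 47 wide slot, underside 5 above the floor, top 11 above the worktop. Capsules pushed home: x=+84, +30. x<-53: open loading tongue, guides flare to 74 apart; a capsule with x<-81 lifts free.
- capsule_tall: Wanted capsule, the tallest: bottom rim (bare metal) 54 mm wide, 2.5 thick; dark brown cup above it tapers from 43 to 41 mm, 42 high in all. Origin: centre of the underside, z up. Starts innermost on the rail, at its closed end; the cup can be gripped above the lips. About 16 g, like the others.
- capsule_medium: Capsule of medium height, 32 mm in all, rim and cup widths as the tall one, domed (narrows over its top 8 mm). Origin: centre of the underside. Starts on the rail in front of the tall one, first or second from the open end.
- capsule_low: Low flat coffee capsule, 24.5 mm high in all; rim and cup widths as the tall one. Origin: centre of the underside. Starts on the rail in front of the tall one, first or second from the open end.
- saucer: White saucer fixed to the worktop, 124 mm across, rim 16 mm high; flat inner floor 77 mm across, 5 mm above the worktop. Origin: centre of the underside.
- board: Small wooden breakfast board fixed to the worktop, 160 mm (its x) by 110 mm (its y), 12 mm thick, flat, with a 10 mm hanging hole in one corner (x +68, y +41 mm). Origin: centre of the underside. The side area: room for two capsules, one behind the other along its x.
- mug: White mug with handle, brown inside, 92 mm wide, 95 mm high; bystander, loose. Origin: underside.
- timer: Round wind-up kitchen timer, white over grey, 62 mm across, 43 mm high; bystander, loose. Origin: centre of the underside.
- teaspoon: Steel teaspoon lying flat, 130 mm long (its x), 27 mm wide; bystander, loose. Origin: underside of its middle. It lies in front of the big slow cooker, a fixed obstacle 0.27 m high that fills x > 0.66 m, y -0.41 to -0.05 m.
Mind the look-alikes: they are no part of the job. Leave any red look-alike of the capsule_medium alone.

How it is judged:
On the way, in this order (a step that is already met when the one before it is completed fails the run):
1. both capsules from the front of the rail stand released on the board (x of capsule_medium in the frame of board between -0.07 and 0.07 m and y of capsule_medium in the frame of board between -0.045 and 0.045 m and z of capsule_medium in the frame of board between 0.008 and 0.016 m and x of capsule_low in the frame of board between -0.07 and 0.07 m and y of capsule_low in the frame of board between -0.045 and 0.045 m and z of capsule_low in the frame of board between 0.008 and 0.016 m and contact force between the fingers and capsule_medium below 0.05 N and linear speed of each of capsule_medium, capsule_low below 0.02 m/s and angle between each of capsule_medium, capsule_low's own z axis and vertical below 0.12 rad and contact force between the fingers and capsule_low below 0.05 N), for 0.2 s.
2. the tall capsule stands released in the middle of the saucer, the other two still on the board (horizontal distance between capsule_tall and saucer below 0.015 m and z of capsule_tall in the frame of saucer between 0.002 and 0.009 m and contact force between the fingers and capsule_tall below 0.05 N and linear speed of capsule_tall below 0.02 m/s and angle between capsule_tall's own z axis and vertical below 0.12 rad and x of capsule_medium in the frame of board between -0.07 and 0.07 m and y of capsule_medium in the frame of board between -0.045 and 0.045 m and z of capsule_medium in the frame of board between 0.008 and 0.016 m and x of capsule_low in the frame of board between -0.07 and 0.07 m and y of capsule_low in the frame of board between -0.045 and 0.045 m and z of capsule_low in the frame of board between 0.008 and 0.016 m), for 0.2 s.
At the end, for the whole second after the job is handed in: Tall capsule within 15 mm of the saucer's centre; the others back under the lips in their old order, the inner within 8 mm of the closed end, the outer within 10 mm of its place against it (each 35 to 75 mm from its start); all upright, released, at rest (horizontal distance between capsule_tall and saucer below 0.015 m and z of capsule_tall in the frame of saucer between 0.002 and 0.009 m and contact force between the fingers and capsule_tall below 0.05 N and linear speed of each of capsule_tall, capsule_medium, capsule_low below 0.02 m/s and angle between each of capsule_tall, capsule_medium, capsule_low's own z axis and vertical below 0.12 rad and contact force between the fingers and capsule_medium below 0.05 N and contact force between the fingers and capsule_low below 0.05 N and distance of capsule_medium from where it was at the start of the episode between 0.035 and 0.075 m and distance of capsule_low from where it was at the start of the episode between 0.035 and 0.075 m and ((x of capsule_medium in the frame of rail between 0.076 and 0.09 m and y of capsule_medium in the frame of rail between -0.005 and 0.005 m and z of capsule_medium in the frame of rail between 0.001 and 0.007 m and x of capsule_low in the frame of rail between 0.02 and 0.036 m and y of capsule_low in the frame of rail between -0.005 and 0.005 m and z of capsule_low in the frame of rail between 0.001 and 0.007 m) or (x of capsule_low in the frame of rail between 0.076 and 0.09 m and y of capsule_low in the frame of rail between -0.005 and 0.005 m and z of capsule_low in the frame of rail between 0.001 and 0.007 m and x of capsule_medium in the frame of rail between 0.02 and 0.036 m and y of capsule_medium in the frame of rail between -0.005 and 0.005 m and z of capsule_medium in the frame of rail between 0.001 and 0.007 m))); the robot touches nothing.
It fails at once if the mug, timer or teaspoon is shifted by more than 20 mm (distance of any of mug, timer, teaspoon from where it was at the start of the episode above 0.02 m).
It fails at once if a capsule is tipped over (angle between any of capsule_tall, capsule_medium, capsule_low's own z axis and vertical above 1 rad).
It fails at once if a capsule is forced against the rail with over 40 N (contact force between any of capsule_tall, capsule_medium, capsule_low and rail above 40 N).
It also fails if it takes over 141 s, if anything falls off the work surface, if the arm or the gripper's body presses on something with over 40 N, if the wrist force passes 120 N, or if a joint passes its speed limit or range.

## Working session

There is one attempt and no reset: what is moved stays moved. The work goes in short steps, Python scripts to look and compute and a tool call to move; the robot and the scene stay as the last step left them, time stands still between calls to the robot, and variables do not carry over. Pictures are saved under pics/ and viewed, at most 14 in all, crops included, and the job is handed in when it is done.

Besides the shell and the picture viewer there is one more tool, called as a command line: name --argument value ..., lists and objects as JSON in quotes. apply_moves: Moves the arm, as the interface text tells. Its arguments: {"type":"object","properties":{"plan":{"type":"array"},"force":{"type":"number"}},"required":["plan"]}

```bash
ls; mkdir -p pics; cat > h.py <<'E'
import numpy as np, cv2
from rig import manip, viewer
def grab(n):
    f=viewer.grab_frame(n); f['R']=cv2.Rodrigues(np.array(f['rvec'],float))[0]; f['t']=np.array(f['tvec'],float).ravel(); return f
def save(f,name,box=None,s=1):
    im=cv2.cvtColor(f['frame'],cv2.COLOR_RGB2BGR)
    if box: im=im[box[1]:box[3],box[0]:box[2]]
    if s!=1: im=cv2.resize(im,None,fx=s,fy=s,interpolation=cv2.INTER_CUBIC)
    cv2.imwrite('pics/'+name,im)
def plane(f,u,v,z):
    d=f['R'].T@np.array([(u-f['cx'])/f['fx'],(v-f['cy'])/f['fy'],1]); c=-f['R'].T@f['t']
    return c+d*(z-c[2])/d[2]
def cloud(f):
    v,u=np.mgrid[0:400,0:640]; Z=f['range_z'].astype(float)
    P=np.stack([(u-f['cx'])/f['fx']*Z,(v-f['cy'])/f['fy']*Z,Z],-1)
    return (P-f['t'])@f['R']
def proj(f,p):
    q=f['R']@np.array(p,float)+f['t']; return f['fx']*q[0]/q[2]+f['cx'],f['fy']*q[1]/q[2]+f['cy']
E
python3 - <<'E'
from h import *
for n in('top','side'):
    f=grab(n); save(f,n+'0.png'); print(n,-f['R'].T@f['t'],f['fx'],f['R'][2])
print(manip.sense())
E
```

```text
pics
top [ 0.35757459 -0.21364     1.01950294] 374.1229624150637 [ 0.15867324 -0.02253369 -0.98707398]
side [0.93825054 0.64470137 0.51216601] 390.7693756166247 [-0.41377154 -0.7993472  -0.43570308]
{'t': 0.1, 'joints': array([ 1.05950003e+00,  4.94111814e-01,  1.34605089e+00,  2.96222699e-06,
        1.30250494e+00, -9.54826937e-02]), 'dq': array([ 0.00034518, -0.00159748, -0.00211303,  0.00037535,  0.00058688,
        0.00095613]), 'effort': array([ 4.00222954e-03, -8.80223036e+01, -3.82541084e+01,  7.06065190e-02,
        4.80128126e-02, -1.19046790e-04]), 'ee_pos': array([0.2522852 , 0.57146331, 0.22140982]), 'orientation': array([-6.48397428e-01, -3.07362126e+00,  1.60996677e-03]), 'wrist_force': array([-0.17622412,  0.23650285,  0.34612123]), 'ft_torque': array([-0.01637975,  0.01753607,  0.04124872]), 'grip_force': 0.0, 'gripper_width': 0.09126324479499856}
```

View pics/top0.png

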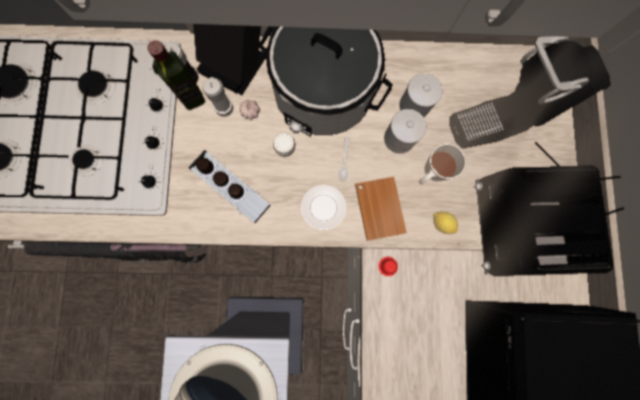

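View pics/side0.png

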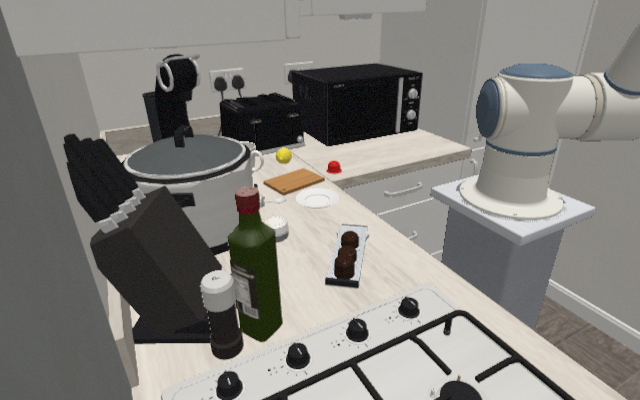

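The top view shows three dark capsules on the rail at about (204,165), (220,178) and (236,191). The saucer is at (324,207), board (381,208), red look-alike (389,266), timer (284,145), teaspoon (344,160) and mug (445,163). In the side view the rail is around (347,255), and its near end with the dark block looks like the closed end.

```bash
python3 - <<'E'
from h import *
t=grab('top'); s=grab('side')
a=t['frame'][140:230,180:280]; b=s['frame'][215:295,310:390]
A=cv2.resize(a,(650,585),interpolation=cv2.INTER_CUBIC);B=cv2.resize(b,(585,585),interpolation=cv2.INTER_CUBIC)
cv2.imwrite('pics/c1.png',cv2.resize(np.hstack([A,B])[:,:,::-1],(800,379)))
for n,f in(('top',t),('side',s)):
    C=cloud(f); np.save(n+'.npy',C)
C=np.load('top.npy')
for u,v in((204,165),(220,178),(236,191),(324,207),(381,208),(445,163),(284,145),(344,172),(389,266),(300,250)): print(u,v,C[v,u].round(3))
# board by colour
hsv=cv2.cvtColor(t['frame'],cv2.COLOR_RGB2HSV)
m=cv2.inRange(hsv,(5,120,80),(20,255,255)); m[:,:340]=0;m[:,420:]=0
c=max(cv2.findContours(m,0,2)[0],key=cv2.contourArea); print('board px',cv2.minAreaRect(c))
q=[plane(t,*p[0],0.012)[:2] for p in c]; print('board',cv2.minAreaRect(np.float32(q)))
S=np.load('side.npy'); hs=cv2.cvtColor(s['frame'],cv2.COLOR_RGB2HSV)
m=cv2.inRange(hs,(5,120,80),(20,255,255)); m[:160]=0;m[200:]=0;m[:,:255]=0;m[:,330:]=0
c=max(cv2.findContours(m,0,2)[0],key=cv2.contourArea)
q=[plane(s,*p[0],0.012)[:2] for p in c]; print('board side',cv2.minAreaRect(np.float32(q)))
# dark capsules from both clouds
for n,f,bx in(('top',t,(185,140,275,225)),('side',s,(320,222,380,290))):
    h=cv2.cvtColor(f['frame'],cv2.COLOR_RGB2HSV); m=cv2.inRange(h,(0,0,0),(180,255,75)); k=np.zeros_like(m);k[bx[1]:bx[3],bx[0]:bx[2]]=1;m*=k
    for c in cv2.findContours(m,0,2)[0]:
        if cv2.contourArea(c)>15:
            mm=np.zeros_like(m);cv2.drawContours(mm,[c],-1,1,-1);P=(np.load(n+'.npy'))[mm>0]
            print(n,cv2.boundingRect(c),cv2.minEnclosingCircle(c),np.percentile(P,[5,50,95],axis=0).round(3).tolist())
# saucer from white
m=cv2.inRange(hsv,(0,0,200),(180,40,255)); k=np.zeros_like(m);k[180:235,295:352]=255;m&=k
c=max(cv2.findContours(m,0,2)[0],key=cv2.contourArea);e=cv2.minEnclosingCircle(c);print('saucer',e,plane(t,*e[0],.016))
E
```

```text
204 165 [0.596 0.075 0.046]
220 178 [0.566 0.036 0.026]
236 191 [ 0.53  -0.011  0.035]
324 207 [ 0.497 -0.247  0.004]
381 208 [ 0.496 -0.402  0.013]
445 163 [ 0.618 -0.569  0.047]
284 145 [ 0.659 -0.134  0.039]
344 172 [ 0.597 -0.301  0.001]
389 266 [ 0.341 -0.418  0.032]
300 250 [ 0.397 -0.158 -0.91 ]
board px ((380.2069091796875, 207.98277282714844), (57.11640548706055, 39.141990661621094), 78.11134338378906)
board ((0.4971703290939331, -0.399291455745697), (0.15505199134349823, 0.10705550014972687), 11.952664375305176)
board side ((0.5019712448120117, -0.382815420627594), (0.16394977271556854, 0.12012048810720444), 12.05605697631836)
top (229, 184, 14, 14) ((235.60000610351562, 190.60000610351562), 7.2471604347229) [[0.516, -0.023, 0.025], [0.53, -0.009, 0.034], [0.546, 0.006, 0.038]]
top (214, 172, 14, 14) ((220.5, 178.5), 7.382511615753174) [[0.549, 0.019, 0.023], [0.564, 0.035, 0.027], [0.579, 0.05, 0.03]]
top (190, 151, 23, 23) ((201.73095703125, 163.13958740234375), 12.34993839263916) [[0.581, 0.062, 0.013], [0.599, 0.079, 0.042], [0.629, 0.112, 0.047]]
side (326, 232, 32, 56) ((344.693603515625, 260.2495422363281), 29.445520401000977) [[0.531, -0.001, 0.007], [0.598, 0.09, 0.025], [0.635, 0.122, 0.044]]
saucer ((323.39984130859375, 207.36903381347656), 23.853797912597656) [ 0.49391134 -0.24455451  0.016     ]
```

View pics/c1.png

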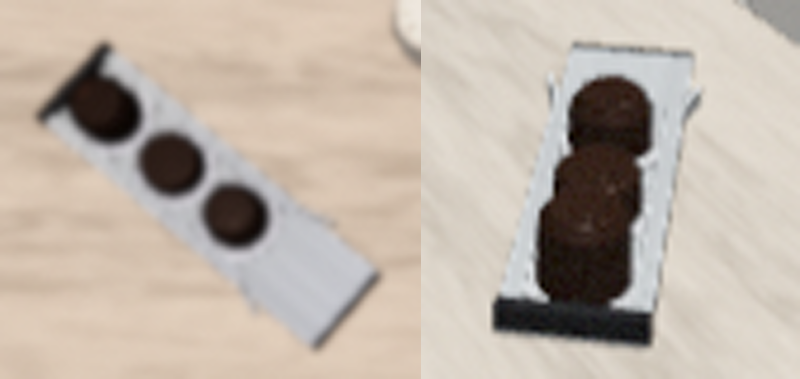

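The crops show the middle capsule as the lowest (z≈0.027, so capsule_low) and the outer one at z≈0.035 with a dome (capsule_medium). The innermost, next to the dark end block, is the tall one at z≈0.046. The red one at top (389,266) is off the rail and is the look-alike, so I leave it alone. Next I refine the rail axis.

```bash
python3 - <<'E'
from h import *
from scipy.spatial.transform import Rotation as Ro
t=grab('top');s=grab('side')
C=cloud(t);h=cv2.cvtColor(t['frame'],cv2.COLOR_RGB2HSV)
dark=h[...,2]<90
for nm,g,zt,lo in(('tall',(.597,.076),.0455,.040),('low',(.564,.033),.028,.023),('med',(.53,-.01),.0355,.027)):
    m=dark&(np.hypot(C[...,0]-g[0],C[...,1]-g[1])<.035)&(C[...,2]>lo)
    m8=m.astype(np.uint8); c=max(cv2.findContours(m8,0,1)[0],key=cv2.contourArea)
    e=cv2.minEnclosingCircle(c); M=cv2.moments(m8,True); ce=(M['m10']/M['m00'],M['m01']/M['m00'])
    print(nm,'circ',e,plane(t,*e[0],zt).round(4),'centroid',plane(t,*ce,zt).round(4),'cloud',np.median(C[m],0).round(4),'n',m.sum())
# rail contour: not wood (low saturation), near region
def railrect(f,bx,z):
    h=cv2.cvtColor(f['frame'],cv2.COLOR_RGB2HSV);lab=cv2.cvtColor(f['frame'],cv2.COLOR_RGB2LAB).astype(int)
    m=((lab[...,2]<131)|(h[...,2]<90)).astype(np.uint8);k=np.zeros_like(m);k[bx[1]:bx[3],bx[0]:bx[2]]=1;m*=k
    m=cv2.morphologyEx(m,cv2.MORPH_OPEN,np.ones((3,3)))
    c=max(cv2.findContours(m,0,1)[0],key=cv2.contourArea)
    return cv2.minAreaRect(np.float32([plane(f,*p[0],z)[:2] for p in c]))
print('rail top',railrect(t,(182,142,275,228),.009)); print('rail side',railrect(s,(318,215,375,292),.009))
R=Ro.from_rotvec(manip.sense()['orientation']).as_matrix();print('tool y',R[:,1],np.degrees(np.arctan2(R[1,1],R[0,1])))
for z in(.005,.0165):
  for n,f,bx in(('top',t,(295,180,352,235)),('side',s,(288,180,345,212))):
    hs=cv2.cvtColor(f['frame'],cv2.COLOR_RGB2LAB).astype(int); m=((hs[...,2]<131)&(hs[...,0]>150)).astype(np.uint8);k=np.zeros_like(m);k[bx[1]:bx[3],bx[0]:bx[2]]=1;m*=k
    c=max(cv2.findContours(m,0,1)[0],key=cv2.contourArea); print('saucer',n,z,cv2.minEnclosingCircle(np.float32([plane(f,*p[0],z)[:2] for p in c])))
E
```

```text
tall circ ((202.61111450195312, 164.22222900390625), 6.966725826263428) [0.5978 0.0792 0.0455] centroid [0.5983 0.0792 0.0455] cloud [0.5984 0.0789 0.0447] n 147
low circ ((219.97825622558594, 178.13768005371094), 7.154044151306152) [0.565  0.0355 0.028 ] centroid [0.5643 0.035  0.028 ] cloud [0.565  0.0357 0.0274] n 159
med circ ((235.1999969482422, 190.5), 7.245100975036621) [ 0.5309 -0.0087  0.0355] centroid [ 0.5312 -0.0083  0.0355] cloud [ 0.5321 -0.0079  0.0342] n 158
rail top ((0.5493779182434082, 0.014089591801166534), (0.238632932305336, 0.06895861029624939), 50.56472396850586)
rail side ((0.5535007119178772, 0.027233555912971497), (0.23658546805381775, 0.07476915419101715), 51.239418029785156)
tool y [ 4.03907769e-01  9.14799614e-01 -4.24097000e-04] 66.17729732950137
saucer top 0.005 ((0.49580299854278564, -0.24601687490940094), 0.028398623690009117)
saucer side 0.005 ((0.4871963560581207, -0.25722387433052063), 0.062093835324048996)
saucer top 0.0165 ((0.4942360520362854, -0.24564984440803528), 0.02807784080505371)
saucer side 0.0165 ((0.4974241256713867, -0.23677268624305725), 0.06068818271160126)
```

```bash
python3 - <<'E'
from h import *
a=np.radians(51.8);d=np.array([np.cos(a),np.sin(a)]);n=np.array([-d[1],d[0]]);c0=np.array([.549,.013])
for nm in('top','side'):
    f=grab(nm); b=cv2.cvtColor(f['frame'],cv2.COLOR_RGB2LAB)[...,2].astype(np.float32)
    xs=np.arange(-.04,.095,.004); ys=np.arange(-.055,.0551,.0005)
    uv=np.array([[proj(f,[*(c0+x*d+y*n),.011]) for y in ys] for x in xs],np.float32)
    v=cv2.remap(b,uv[...,0],uv[...,1],cv2.INTER_CUBIC)
    v=cv2.GaussianBlur(v,(9,1),0)
    E=[]
    for r in v:
        g=np.gradient(r); L=ys[:len(ys)//2][np.argmin(g[:len(ys)//2])]; Rr=ys[len(ys)//2:][np.argmax(g[len(ys)//2:])]; E.append((L,Rr))
    E=np.array(E)
    for k,lab in((0,'neg'),(1,'pos')):
        y=E[:,k]; ok=abs(y-np.median(y))<.005; p=np.polyfit(xs[ok],y[ok],1); print(nm,lab,'slope deg',np.degrees(np.arctan(p[0])).round(2),'y at 0 mm',(p[1]*1e3).round(2),ok.sum(),'std',(np.std(y[ok]-np.polyval(p,xs[ok]))*1e3).round(2))
E
```

```text
top neg slope deg -0.07 y at 0 mm -31.92 34 std 0.73
top pos slope deg 0.2 y at 0 mm 34.51 34 std 0.66
side neg slope deg -0.2 y at 0 mm -28.45 33 std 0.3
side pos slope deg -0.37 y at 0 mm 38.0 33 std 0.38
```

apply_moves --plan '[[[4,-8,-1,-0.3,1],[8,-16,-2,-0.6,1],[12,-25,-3,-0.9,1],[16,-33,-4,-1.2,1],[20,-42,-5,-1.5,1],[24,-50,-6,-1.7,1],[27.9,-57.8,-7,-1.823,0.8],[27.9,-57.8,-10,-1.823,0.75],[27.9,-57.8,-12,-1.823,0.75],[27.9,-57.8,-12,-1.823,0.75],[27.9,-57.8,-12,-1.823,0.75],[27.9,-57.8,-12,-1.823,0.75],[27.9,-57.8,-12,-1.823,0.75],[27.9,-57.8,-12,-1.823,0.75],[27.9,-57.8,-12,-1.823,0.75],[27.9,-57.8,-12,-1.823,0.75]]]' --force 5

```text
t: 2.0
ee_pos: [0.531, -0.0056, 0.1021]
orientation: [-2.826, -1.371, 0.0]
wrist_force: [-1.0, -0.9, 0.4]
gripper_width: 0.0682
grip_force: 0.0
```

apply_moves --plan '[[[0,0,-2,0,0.75],[0,0,-4,0,0.75],[0,0,-6,0,0.75],[0,0,-7,0,0.75],[0,0,-8,0,0.75],[0,0,-8,0,0.7],[0,0,-8,0,0.6],[0,0,-8,0,0.5],[0,0,-8,0,0.4],[0,0,-8,0,0.4],[0,0,-8,0,0.4],[0,0,-8,0,0.4],[0,0,-8,0,0.4]]]' --force 5

```text
t: 3.3
ee_pos: [0.5318, -0.0063, 0.0224]
orientation: [2.827, 1.37, 0.001]
wrist_force: [-0.5, 0.3, 7.5]
gripper_width: 0.0413
grip_force: 5.2
```

```bash
python3 - <<'E'
from h import *
S=manip.sense();print({k:np.round(S[k],4) for k in('t','ee_pos','wrist_force','gripper_width','grip_force')})
t=grab('top');s=grab('side')
A=cv2.resize(t['frame'][140:240,180:280],(600,600),interpolation=2);B=cv2.resize(s['frame'][175:295,300:420],(600,600),interpolation=2)
cv2.imwrite('pics/g1.png',cv2.resize(np.hstack([A,B])[:,:,::-1],(800,400)))
E
```

```text
{'t': np.float64(3.3), 'ee_pos': array([ 0.5318, -0.0063,  0.0224]), 'wrist_force': array([-0.4985,  0.2931,  7.5237]), 'gripper_width': np.float64(0.0413), 'grip_force': np.float64(5.197)}
```

View pics/g1.png

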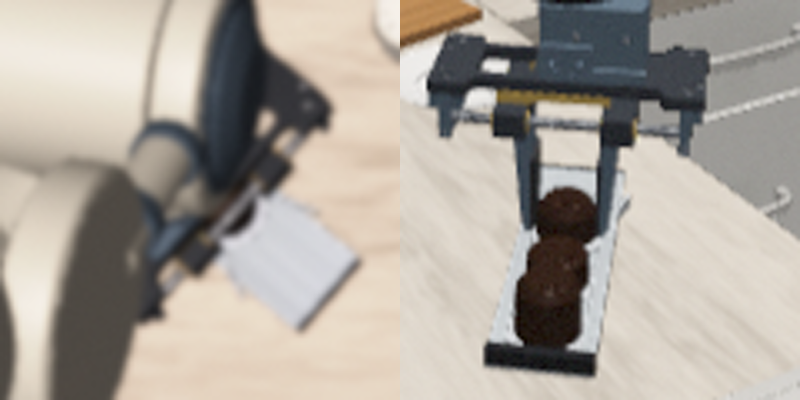

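The side crop shows the fingers straddling the outer capsule at about (567,215) in the crop, centred on it. The 7.5 N upward wrist force suggests the fingertips are brushing something, so I re-grip 2 mm higher.

apply_moves --plan '[[[0,0,0,0,0.55],[0,0,0,0,0.55],[0,0,0.2,0,0.55],[0,0,0.2,0,0.55],[0,0,0.2,0,0.55]]]'

```text
t: 3.9
ee_pos: [0.5315, -0.0063, 0.024]
orientation: [2.827, 1.37, 0.0]
wrist_force: [0.4, -0.2, -0.0]
gripper_width: 0.0503
grip_force: 0.0
```

apply_moves --plan '[[[0,0,0,0,0.45],[0,0,0,0,0.4],[0,0,0,0,0.4],[0,0,0,0,0.4],[0,0,0,0,0.4]]]'

```text
t: 4.4
ee_pos: [0.5314, -0.0062, 0.0239]
orientation: [-2.827, -1.371, 0.0]
wrist_force: [0.7, -0.3, 0.3]
gripper_width: 0.0416
grip_force: 5.0
```

```bash
python3 -c "
from rig import manip;print(manip.tip_reach)"
```

```text
0.008
```

apply_moves --plan '[[[-0.2,-0.26,0,0,0.4],[-0.41,-0.52,0,0,0.4],[-0.62,-0.78,0,0,0.4],[-0.82,-1.05,0,0,0.4],[-1.03,-1.31,0,0,0.4],[-1.24,-1.57,0,0,0.4],[-1.24,-1.57,0,0,0.4]]]'

```text
t: 5.1
ee_pos: [0.5187, -0.0223, 0.0239]
orientation: [-2.827, -1.37, 0.0]
wrist_force: [0.4, 0.5, -0.4]
gripper_width: 0.0409
grip_force: 5.0
```

apply_moves --plan '[[[-0.31,-0.39,0,0,0.4],[-0.62,-0.78,0,0,0.4],[-0.93,-1.18,0,0,0.4],[-1.24,-1.57,0,0,0.4],[-1.55,-1.96,0,0,0.4],[-1.86,-2.36,0,0,0.4],[-2.17,-2.75,0,0,0.4],[-2.48,-3.14,0,0,0.4],[-2.79,-3.53,0,0,0.4],[-2.91,-3.69,0,0,0.4],[-2.91,-3.69,0,0,0.4]]]'

```text
t: 6.2
ee_pos: [0.4898, -0.0591, 0.0239]
orientation: [-2.827, -1.37, 0.0]
wrist_force: [0.3, 0.4, -0.1]
gripper_width: 0.0409
grip_force: 5.0
```

```bash
python3 - <<'E'
from h import *
s=grab('side');save(s,'g2.png',(300,175,420,295),4)
E
```

```text
(no output)
```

View pics/g2.png

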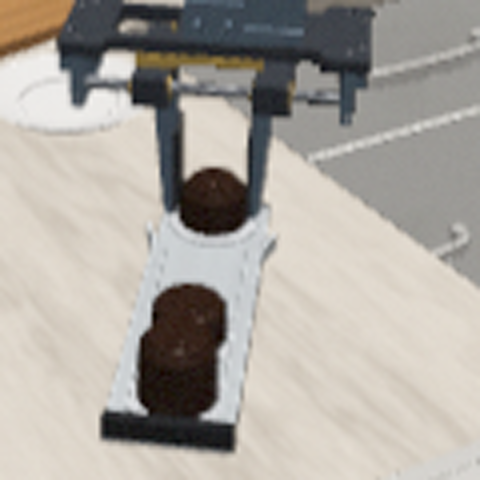

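The medium capsule, with its rim at about crop (212,240), sits on the tongue past the flare corners. The low and tall ones stayed at the closed end. I lift it and carry it to the board.

apply_moves --plan '[[[0,0,0.5,0,0.4],[0,0,1.5,0,0.4],[0,0,3,0,0.4],[0,0,5,0,0.4],[0.3,-2,7,-0.05,0.4],[0.7,-5,7,-0.12,0.4],[1.1,-8.5,7,-0.2,0.4],[1.6,-12,7,-0.28,0.4],[2,-15.5,7,-0.36,0.4],[2.5,-19,7,-0.44,0.4],[2.9,-22.5,7,-0.52,0.4],[3.4,-26,7,-0.6,0.4],[3.8,-29,7,-0.65,0.4],[4.1,-31.5,7,-0.69,0.4],[4.3,-33,7,-0.69,0.4],[4.3,-33,7,-0.69,0.4],[4.3,-33,5,-0.69,0.4],[4.3,-33,4,-0.69,0.4],[4.3,-33,4,-0.69,0.4]]]'

```text
t: 8.15
ee_pos: [0.5322, -0.3871, 0.0627]
orientation: [-3.121, -0.335, 0.003]
wrist_force: [-0.0, -0.1, 0.3]
gripper_width: 0.0407
grip_force: 5.0
```

```bash
python3 - <<'E'
from h import *
s=grab('side');t=grab('top')
A=cv2.resize(s['frame'][120:240,230:390],(800,600),interpolation=2);cv2.imwrite('pics/g3.png',A[:,:,::-1])
E
```

```text
(no output)
```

View pics/g3.png

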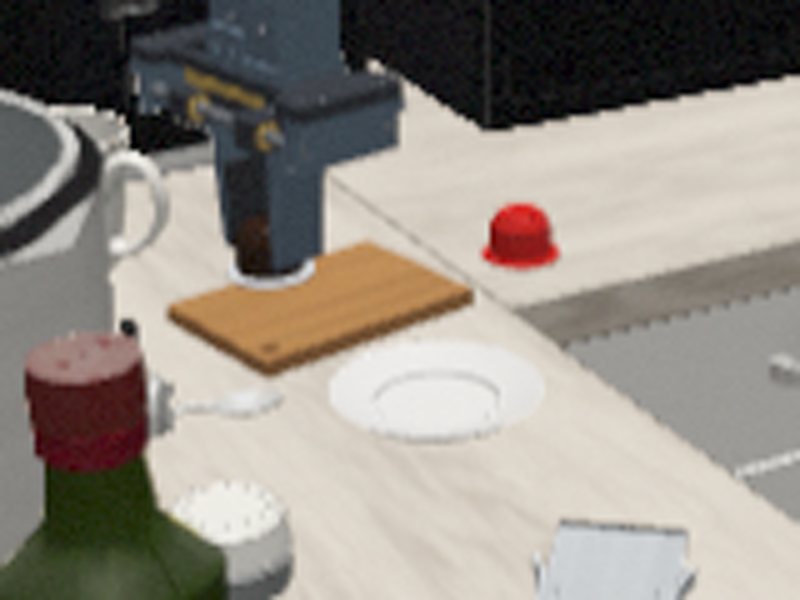

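The medium capsule hangs upright with its rim at about crop (272,275), over the far part of the board; the saucer and spoon are undisturbed. I lower it and release.

apply_moves --plan '[[[0,0,-1.5,0,0.4],[0,0,-2.5,0,0.4],[0,0,-2.8,0,0.4],[0,0,-3.0,0,0.4],[0,0,-3.05,0,0.4],[0,0,-3.05,0,0.4],[0,0,-3.05,0,0.47],[0,0,-3.05,0,0.53],[0,0,-3.05,0,0.6],[0,0,-3.05,0,0.65],[0,0,-3.05,0,0.65],[0,0,-1,0,0.65],[0,0,2,0,0.65],[0,0,5,0,0.65]]]'

```text
t: 9.65
ee_pos: [0.5327, -0.3886, 0.1146]
orientation: [-3.123, -0.334, 0.001]
wrist_force: [0.7, -1.1, 0.2]
gripper_width: 0.0593
grip_force: 0.0
```

apply_moves --plan '[[[0.3,4,0,0.05,0.65],[0.6,8,0,0.12,0.65],[0.9,12,0,0.2,0.65],[1.2,16,0,0.28,0.7],[1.5,20,0,0.36,0.7],[1.8,24,0,0.44,0.7],[2.1,28,0,0.52,0.7],[2.4,32,0,0.6,0.7],[2.7,36,0,0.65,0.7],[3,40,0,0.69,0.7],[3.2,42.5,0,0.69,0.7],[3.2,42.5,-2,0.69,0.7],[3.2,42.5,-5,0.69,0.7],[3.2,42.5,-7.5,0.69,0.7],[3.2,42.5,-8.5,0.69,0.7],[3.2,42.5,-9,0.69,0.7],[3.2,42.5,-9,0.69,0.7],[3.2,42.5,-9,0.69,0.6]]]'

```text
t: 11.45
ee_pos: [0.5656, 0.0361, 0.0249]
orientation: [2.826, 1.37, 0.002]
wrist_force: [-0.2, -0.8, 0.4]
gripper_width: 0.0586
grip_force: 0.0
```

apply_moves --plan '[[[0,0,0,0,0.55],[0,0,0,0,0.45],[0,0,0,0,0.4],[0,0,0,0,0.4],[0,0,0,0,0.4],[0,0,0,0,0.4]]]'

```text
t: 12.05
ee_pos: [0.5653, 0.0361, 0.0244]
orientation: [2.827, 1.37, 0.001]
wrist_force: [-0.5, 0.2, 7.1]
gripper_width: 0.0411
grip_force: 5.2
```

```bash
python3 - <<'E'
from h import *
s=grab('side')
A=cv2.resize(s['frame'][145:295,250:450],(800,600),interpolation=2);cv2.imwrite('pics/g4.png',A[:,:,::-1])
E
```

```text
(no output)
```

View pics/g4.png

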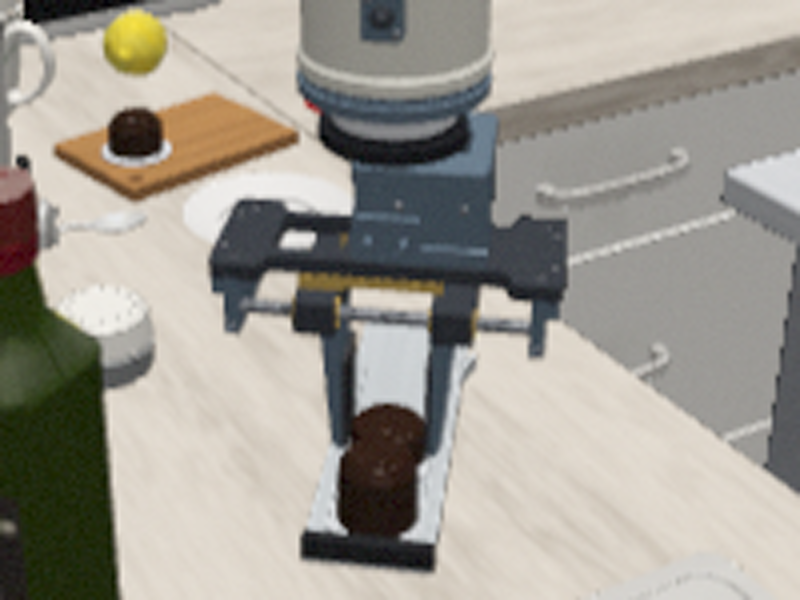

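The medium capsule stands upright on the board at about crop (137,135), and the fingers straddle the low capsule. The z load built up because I gripped while the arm was still settling downward. I re-grip once and start the slide.

apply_moves --plan '[[[0,0,0,0,0.5],[0,0,0,0,0.55],[0,0,0,0,0.55],[0,0,0,0,0.5],[0,0,0,0,0.43],[0,0,0,0,0.4],[0,0,0,0,0.4],[0,0,0,0,0.4],[0,0,0,0,0.4],[-0.31,-0.39,0,0,0.4],[-0.62,-0.78,0,0,0.4],[-0.93,-1.18,0,0,0.4],[-1.24,-1.57,0,0,0.4],[-1.24,-1.57,0,0,0.4]]]'

```text
t: 13.5
ee_pos: [0.552, 0.0199, 0.0239]
orientation: [-2.827, -1.369, 0.001]
wrist_force: [-0.1, 0.7, 0.1]
gripper_width: 0.0415
grip_force: 5.0
```

apply_moves --plan '[[[-0.31,-0.39,0,0,0.4],[-0.65,-0.83,0,0,0.4],[-1.03,-1.3,0,0,0.4],[-1.4,-1.77,0,0,0.4],[-1.77,-2.24,0,0,0.4],[-2.14,-2.71,0,0,0.4],[-2.51,-3.18,0,0,0.4],[-2.88,-3.65,0,0,0.4],[-3.25,-4.12,0,0,0.4],[-3.62,-4.59,0,0,0.4],[-3.99,-5.06,0,0,0.4],[-4.36,-5.53,0,0,0.4],[-4.73,-6,0,0,0.4],[-5.1,-6.47,0,0,0.4],[-5.47,-6.94,0,0,0.4],[-5.8,-7.36,0,0,0.4],[-6.05,-7.67,0,0,0.4],[-6.26,-7.93,0,0,0.4],[-6.26,-7.93,0,0,0.4]]]'

```text
t: 15.4
ee_pos: [0.4897, -0.0591, 0.0239]
orientation: [-2.827, -1.37, 0.0]
wrist_force: [-0.5, -0.3, -0.6]
gripper_width: 0.0408
grip_force: 5.0
```

apply_moves --plan '[[[0,0,0.5,0,0.4],[0,0,1.5,0,0.4],[0,0,3,0,0.4],[0,0,5,0,0.4],[-0.2,-2,7,-0.05,0.4],[-0.4,-5,7,-0.12,0.4],[-0.7,-8.5,7,-0.2,0.4],[-1,-12,7,-0.28,0.4],[-1.3,-15.5,7,-0.36,0.4],[-1.6,-19,7,-0.44,0.4],[-1.9,-22.5,7,-0.52,0.4],[-2.2,-26,7,-0.6,0.4],[-2.4,-29.5,7,-0.65,0.4],[-2.6,-32.5,7,-0.69,0.4],[-2.75,-34.5,7,-0.69,0.4],[-2.75,-34.5,7,-0.69,0.4],[-2.75,-34.5,5,-0.69,0.4],[-2.75,-34.5,3,-0.69,0.4],[-2.75,-34.5,2,-0.69,0.4],[-2.75,-34.5,2,-0.69,0.4]]]'

```text
t: 17.4
ee_pos: [0.4621, -0.4027, 0.0432]
orientation: [-3.122, -0.334, 0.002]
wrist_force: [-0.8, 0.3, -0.7]
gripper_width: 0.0411
grip_force: 5.0
```

apply_moves --plan '[[[0,0,-0.5,0,0.4],[0,0,-0.8,0,0.4],[0,0,-1.0,0,0.4],[0,0,-1.05,0,0.4],[0,0,-1.05,0,0.4],[0,0,-1.05,0,0.4],[0,0,-1.05,0,0.47],[0,0,-1.05,0,0.53],[0,0,-1.05,0,0.6],[0,0,-1.05,0,0.65],[0,0,-1.05,0,0.65],[0,0,1,0,0.65],[0,0,4,0,0.65],[0,0,7,0,0.65]]]'

```text
t: 18.8
ee_pos: [0.4622, -0.4036, 0.1146]
orientation: [-3.123, -0.334, 0.001]
wrist_force: [0.8, -0.4, -0.3]
gripper_width: 0.0593
grip_force: 0.0
```

apply_moves --plan '[[[1,4,0,0.05,0.65],[2.3,8.5,0,0.12,0.65],[3.6,13,0,0.2,0.65],[4.9,17.5,0,0.28,0.7],[6.2,22,0,0.36,0.7],[7.5,26.5,0,0.44,0.7],[8.8,31,0,0.52,0.7],[10.1,35.5,0,0.6,0.7],[11.4,40,0,0.65,0.7],[12.5,44.5,0,0.69,0.7],[13.3,47,0,0.69,0.7],[13.6,48.2,0,0.69,0.7],[13.6,48.2,-1,0.69,0.7],[13.6,48.2,-4,0.69,0.7],[13.6,48.2,-7,0.69,0.7],[13.6,48.2,-8.3,0.69,0.7],[13.6,48.2,-8.3,0.69,0.7],[13.6,48.2,-8.3,0.69,0.6],[13.6,48.2,-8.3,0.69,0.55],[13.6,48.2,-8.3,0.69,0.55]]]'

```text
t: 20.8
ee_pos: [0.5992, 0.078, 0.0321]
orientation: [2.826, 1.37, 0.003]
wrist_force: [-0.0, -1.6, -0.2]
gripper_width: 0.05
grip_force: 0.0
```

apply_moves --plan '[[[0,0,0,0,0.5],[0,0,0,0,0.43],[0,0,0,0,0.4],[0,0,0,0,0.4],[0,0,0,0,0.4],[0,0,0,0,0.4],[-0.31,-0.39,0,0,0.4],[-0.62,-0.78,0,0,0.4],[-0.93,-1.18,0,0,0.4],[-1.24,-1.57,0,0,0.4],[-1.24,-1.57,0,0,0.4]]]'

```text
t: 21.9
ee_pos: [0.5861, 0.0619, 0.0313]
orientation: [2.827, 1.37, 0.001]
wrist_force: [-1.0, -3.5, 5.7]
gripper_width: 0.0408
grip_force: 5.1
```

```bash
python3 - <<'E'
from h import *
s=grab('side')
A=cv2.resize(s['frame'][145:295,250:450],(800,600),interpolation=2);cv2.imwrite('pics/g5.png',A[:,:,::-1])
E
```

```text
(no output)
```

View pics/g5.png

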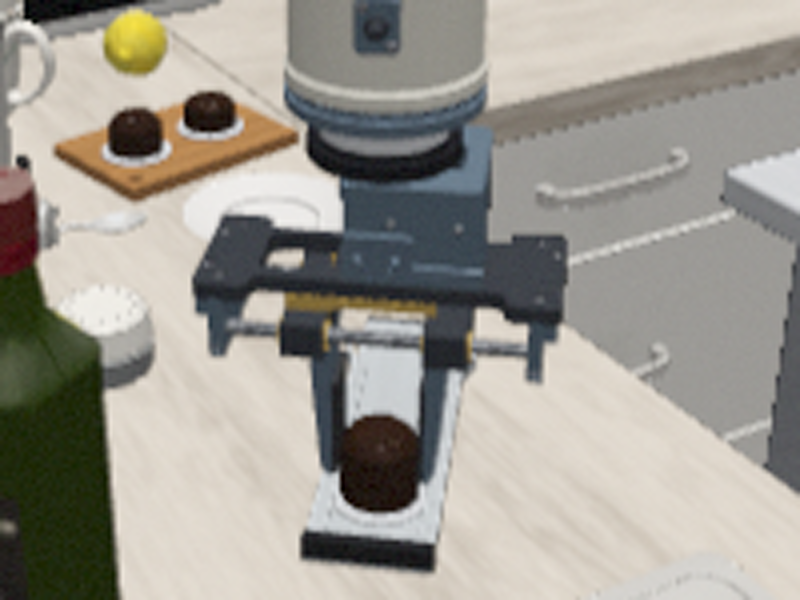

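Both capsules stand on the board at about crop (137,135) and (211,113), and the tall one follows the gripper. I relieve the slight downward press and slide it out.

apply_moves --plan '[[[-0.2,-0.25,0.04,0,0.4],[-0.6,-0.76,0.08,0,0.4],[-1.14,-1.44,0.08,0,0.4],[-1.7,-2.15,0.08,0,0.4],[-2.26,-2.86,0.08,0,0.4],[-2.82,-3.57,0.08,0,0.4],[-3.38,-4.28,0.08,0,0.4],[-3.94,-4.99,0.08,0,0.4],[-4.5,-5.7,0.08,0,0.4],[-5.06,-6.41,0.08,0,0.4],[-5.62,-7.12,0.08,0,0.4],[-6.18,-7.83,0.08,0,0.4],[-6.74,-8.54,0.08,0,0.4],[-7.3,-9.25,0.08,0,0.4],[-7.86,-9.96,0.08,0,0.4],[-8.42,-10.67,0.08,0,0.4],[-8.98,-11.38,0.08,0,0.4],[-9.4,-11.9,0.08,0,0.4],[-9.6,-12.15,0.08,0,0.4],[-9.6,-12.15,0.08,0,0.4]]]'

```text
t: 23.95
ee_pos: [0.4899, -0.0593, 0.0317]
orientation: [-2.827, -1.37, 0.0]
wrist_force: [0.3, 0.1, 0.3]
gripper_width: 0.0412
grip_force: 5.0
```

apply_moves --plan '[[[0,0,0.5,0,0.4],[0,0,1.5,0,0.4],[0,0,3,0,0.4],[0,-1,5,0,0.4],[0.1,-4,5,0,0.4],[0.2,-7,5,0,0.4],[0.3,-10,5,0,0.4],[0.35,-13,5,0,0.4],[0.4,-16,5,0,0.4],[0.45,-18,5,0,0.4],[0.45,-18.4,4,0,0.4],[0.45,-18.4,2,0,0.4],[0.45,-18.4,1,0,0.4],[0.45,-18.4,1,0,0.4],[0.45,-18.4,1,0,0.4]]]'

```text
t: 25.45
ee_pos: [0.4946, -0.2424, 0.0419]
orientation: [-2.826, -1.371, 0.0]
wrist_force: [0.7, 0.3, 0.4]
gripper_width: 0.0412
grip_force: 5.0
```

```bash
python3 - <<'E'
from h import *
s=grab('side');save(s,'g6.png',(260,140,400,230),5)
E
```

```text
(no output)
```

View pics/g6.png

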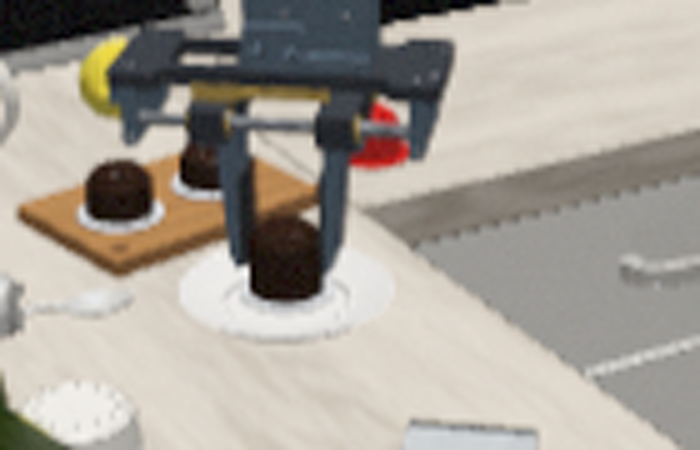

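The tall capsule, at about crop (286,260), hangs over the saucer, whose rim spans x 178–395, so it is centred. I lower and release.

apply_moves --plan '[[[0,0,-0.4,0,0.4],[0,0,-0.7,0,0.4],[0,0,-0.8,0,0.4],[0,0,-0.85,0,0.4],[0,0,-0.85,0,0.4],[0,0,-0.85,0,0.4],[0,0,-0.85,0,0.47],[0,0,-0.85,0,0.53],[0,0,-0.85,0,0.6],[0,0,-0.85,0,0.65],[0,0,-0.85,0,0.65],[0,0,1,0,0.65],[0,0,4,0,0.65],[0,0,7,0,0.65]]]'

```text
t: 26.9
ee_pos: [0.4942, -0.2428, 0.1124]
orientation: [-2.826, -1.37, 0.001]
wrist_force: [0.9, 0.5, -0.8]
gripper_width: 0.059
grip_force: 0.0
```

apply_moves --plan '[[[0,0,0.5,0,0.65],[0,0,0.5,0,0.65]]]'

```text
t: 27.1
ee_pos: [0.495, -0.2433, 0.1175]
orientation: [2.825, 1.37, 0.002]
wrist_force: [-0.6, 0.1, -0.1]
gripper_width: 0.0593
grip_force: 0.0
```

```bash
python3 - <<'E'
from h import *
S=manip.sense();print(S['ee_pos'],S['orientation'])
s=grab('side');save(s,'g7.png',(260,140,400,230),5)
t=grab('top');C=cloud(t);v=cv2.cvtColor(t['frame'],cv2.COLOR_RGB2HSV)[...,2]
for nm,g,lo in(('low',(.462,-.404),.03),('med',(.533,-.389),.034),('tall',(.4945,-.243),.04)):
    m=(np.hypot(C[...,0]-g[0],C[...,1]-g[1])<.035)&(C[...,2]>lo)&(C[...,2]<.06)&(v<110); print(nm,m.sum(),np.median(C[m],0).round(4) if m.any() else '')
E
```

```text
[ 0.49500886 -0.24332347  0.11753324] [2.82540072e+00 1.36973520e+00 1.67508056e-03]
low 165 [ 0.4642 -0.4025  0.0358]
med 32 [ 0.5263 -0.4006  0.0408]
tall 0
```

View pics/g7.png

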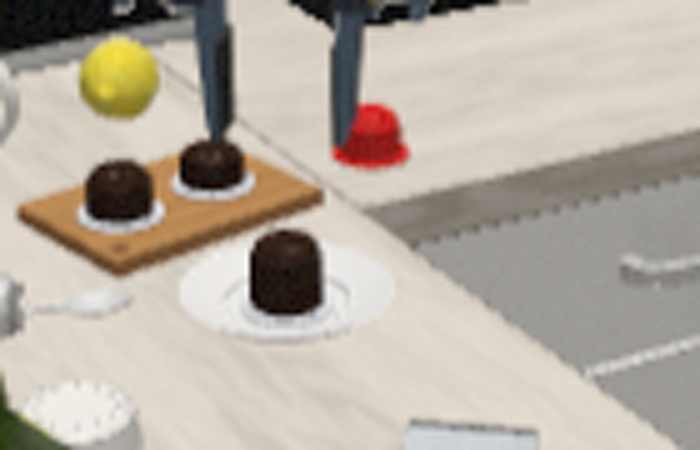

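All three capsules stand upright: medium (120,195), low (212,168) and tall (287,275) in the crop, the tall one centred on the saucer. Next I return the low one, which sat in front of the tall and so goes in first.

apply_moves --plan '[[[-0.5,-3,0,-0.12,0.65],[-1.2,-6,0,-0.26,0.65],[-1.9,-9.5,0,-0.4,0.65],[-2.6,-13,0,-0.55,0.65],[-3.2,-16,0,-0.69,0.65],[-3.2,-16,0,-0.69,0.65],[-3.2,-16,-2.5,-0.69,0.65],[-3.2,-16,-5,-0.69,0.65],[-3.2,-16,-7.3,-0.69,0.65],[-3.2,-16,-8.3,-0.69,0.65],[-3.2,-16,-8.3,-0.69,0.65],[-3.2,-16,-8.3,-0.69,0.6],[-3.2,-16,-8.3,-0.69,0.52],[-3.2,-16,-8.3,-0.69,0.5],[-3.2,-16,-8.3,-0.69,0.43],[-3.2,-16,-8.3,-0.69,0.4],[-3.2,-16,-8.3,-0.69,0.4],[-3.2,-16,-8.3,-0.69,0.4],[-3.2,-16,-8.3,-0.69,0.4]]]'

```text
t: 29.1
ee_pos: [0.4628, -0.4033, 0.0343]
orientation: [3.123, 0.334, 0.001]
wrist_force: [-0.2, -0.0, 6.5]
gripper_width: 0.0412
grip_force: 5.2
```

apply_moves --plan '[[[0,0,0.5,0,0.4],[0,0,1.5,0,0.4],[0,0,3,0,0.4],[0,0,5,0,0.4],[0.2,2,6.5,0.05,0.4],[0.4,5,6.5,0.12,0.4],[0.7,8.5,6.5,0.2,0.4],[1,12,6.5,0.28,0.4],[1.3,15.5,6.5,0.36,0.4],[1.6,19,6.5,0.44,0.4],[1.9,22.5,6.5,0.52,0.4],[2.2,26,6.5,0.6,0.4],[2.4,29.5,6.5,0.65,0.4],[2.6,32.5,6.5,0.69,0.4],[2.7,34.4,6.5,0.69,0.4],[2.7,34.4,4,0.69,0.4],[2.7,34.4,2,0.69,0.4],[2.7,34.4,0.8,0.69,0.4],[2.7,34.4,0.8,0.69,0.4],[2.7,34.4,0.8,0.69,0.4]]]'

```text
t: 31.1
ee_pos: [0.4898, -0.0592, 0.0422]
orientation: [2.827, 1.37, 0.0]
wrist_force: [-0.5, -0.7, 0.0]
gripper_width: 0.0408
grip_force: 5.0
```

```bash
python3 - <<'E'
from h import *
s=grab('side');save(s,'g8.png',(320,195,400,255),8)
E
```

```text
(no output)
```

View pics/g8.png

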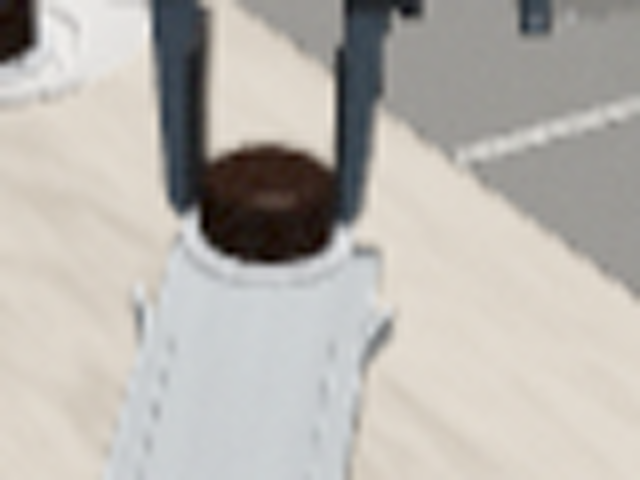

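The low capsule hangs upright above the tongue, its rim at about crop (265,262), in line with the channel. I lower it.

apply_moves --plan '[[[0,0,-0.6,0,0.4],[0,0,-1.1,0,0.4],[0,0,-1.4,0,0.4],[0,0,-1.55,0,0.4],[0,0,-1.6,0,0.4],[0,0,-1.6,0,0.4],[0,0,-1.6,0,0.4]]]'

```text
t: 31.85
ee_pos: [0.4895, -0.059, 0.0257]
orientation: [-2.827, -1.37, 0.0]
wrist_force: [-0.0, -0.1, 0.3]
gripper_width: 0.0408
grip_force: 5.0
```

apply_moves --plan '[[[0.31,0.39,0,0,0.4],[0.62,0.78,0,0,0.4],[0.93,1.18,0,0,0.4],[1.24,1.57,0,0,0.4],[1.55,1.96,0,0,0.4],[1.86,2.36,0,0,0.4],[2.17,2.75,0,0,0.4],[2.48,3.14,0,0,0.4],[2.79,3.53,0,0,0.4],[3.1,3.92,0,0,0.4],[3.1,3.92,0,0,0.4]]]'

```text
t: 32.95
ee_pos: [0.5211, -0.0194, 0.0257]
orientation: [2.827, 1.371, 0.001]
wrist_force: [0.8, 0.5, 1.1]
gripper_width: 0.0406
grip_force: 5.0
```

apply_moves --plan '[[[0.31,0.39,0,0,0.4],[0.7,0.88,0,0,0.4],[1.1,1.39,0,0,0.4],[1.52,1.92,0,0,0.4],[1.94,2.45,0,0,0.4],[2.36,2.98,0,0,0.4],[2.78,3.51,0,0,0.4],[3.2,4.04,0,0,0.4],[3.62,4.57,0,0,0.4],[4.04,5.1,0,0,0.4],[4.46,5.63,0,0,0.4],[4.88,6.16,0,0,0.4],[5.3,6.69,0,0,0.4],[5.72,7.22,0,0,0.4],[6.14,7.75,0,0,0.4],[6.56,8.28,0,0,0.4],[6.9,8.72,0,0,0.4],[7.2,9.1,0,0,0.4],[7.35,9.3,0,0,0.4],[7.35,9.3,0,0,0.4]]]'

```text
t: 34.95
ee_pos: [0.5944, 0.0735, 0.0257]
orientation: [-2.827, -1.371, -0.001]
wrist_force: [0.1, 1.3, 1.9]
gripper_width: 0.0407
grip_force: 5.1
```

apply_moves --plan '[[[0.12,0.16,0,0,0.4],[0.25,0.31,0,0,0.4],[0.37,0.47,0,0,0.4],[0.5,0.63,0,0,0.4],[0.5,0.63,0,0,0.4]]]'

```text
t: 35.45
ee_pos: [0.5993, 0.0797, 0.0257]
orientation: [-2.827, -1.371, -0.001]
wrist_force: [-0.3, 1.4, 2.4]
gripper_width: 0.0408
grip_force: 5.1
```

apply_moves --plan '[[[0.06,0.08,0,0,0.4],[0.12,0.16,0,0,0.4],[0.19,0.24,0,0,0.4],[0.25,0.31,0,0,0.4],[0.25,0.31,0,0,0.4]]]'

```text
t: 35.95
ee_pos: [0.6009, 0.0822, 0.0255]
orientation: [-2.827, -1.37, 0.002]
wrist_force: [-3.7, -3.8, 2.3]
gripper_width: 0.0408
grip_force: 5.1
```

The along-rail reaction jumped to about 5 N, so the low capsule is against the closed end. I release it and rise.

apply_moves --plan '[[[-0.02,-0.03,0,0,0.4],[-0.02,-0.03,0,0,0.5],[-0.02,-0.03,0,0,0.58],[-0.02,-0.03,0,0,0.65],[-0.02,-0.03,0,0,0.65],[-0.02,-0.03,1.5,0,0.65],[-0.02,-0.03,4,0,0.65],[-0.02,-0.03,7,0,0.65],[-0.5,-2,9,0,0.65],[-1.5,-6,9,-0.1,0.65],[-2.3,-10,9,-0.2,0.65],[-3,-14,9,-0.3,0.65],[-3.7,-18.5,9,-0.4,0.65],[-4.4,-23,9,-0.5,0.65],[-5,-27.5,9,-0.6,0.65],[-5.6,-32,9,-0.69,0.65],[-6.2,-36.5,9,-0.69,0.65],[-6.8,-41,9,-0.69,0.65],[-6.85,-45,9,-0.69,0.65],[-6.85,-47.1,9,-0.69,0.65]]]'

```text
t: 37.95
ee_pos: [0.5326, -0.392, 0.117]
orientation: [3.123, 0.33, 0.002]
wrist_force: [0.6, -0.7, 0.7]
gripper_width: 0.0592
grip_force: 0.0
```

```bash
python3 - <<'E'
from h import *
S=manip.sense();print(S['ee_pos'])
t=grab('top');C=cloud(t);v=cv2.cvtColor(t['frame'],cv2.COLOR_RGB2HSV)[...,2]
m=(np.hypot(C[...,0]-.6,C[...,1]-.081)<.035)&(C[...,2]>.022)&(C[...,2]<.06)&(v<90); print('low',m.sum(),np.median(C[m],0).round(4) if m.any() else '')
s=grab('side');save(s,'g9.png',(250,145,410,295),5) if 0 else save(s,'g9.png',(250,145,410,295),4)
E
```

```text
[ 0.5326174  -0.39198974  0.1170462 ]
low 0
```

View pics/g9.png

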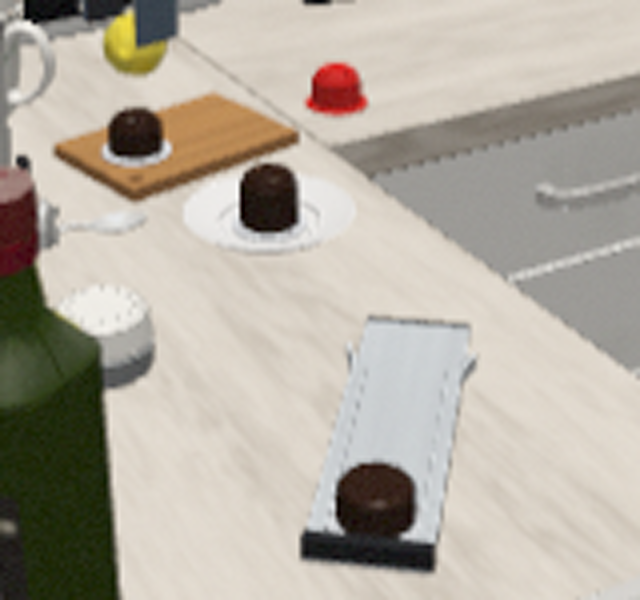

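The low capsule stands home against the dark block at about crop (375,500); the tall one is on the saucer (268,200) and the medium on the board (137,135). Next I take the medium one.

apply_moves --plan '[[[0,0,0,0,0.65],[0,0,-2.5,0,0.65],[0,0,-5,0,0.65],[0,0,-7.3,0,0.65],[0,0,-8.2,0,0.65],[0,0,-8.2,0,0.65],[0,0,-8.2,0,0.6],[0,0,-8.2,0,0.52],[0,0,-8.2,0,0.5],[0,0,-8.2,0,0.43],[0,0,-8.2,0,0.4],[0,0,-8.2,0,0.4],[0,0,-8.2,0,0.4],[0,0,-8.2,0,0.4]]]'

```text
t: 39.45
ee_pos: [0.5333, -0.3887, 0.0343]
orientation: [3.123, 0.333, 0.001]
wrist_force: [-0.7, 0.5, 7.7]
gripper_width: 0.0406
grip_force: 5.2
```

apply_moves --plan '[[[0,0,0.5,0,0.4],[0,0,1.5,0,0.4],[0,0,3,0,0.4],[0,0,5,0,0.4],[-0.3,2,6.5,0.05,0.4],[-0.7,5,6.5,0.12,0.4],[-1.1,8.5,6.5,0.2,0.4],[-1.6,12,6.5,0.28,0.4],[-2,15.5,6.5,0.36,0.4],[-2.5,19,6.5,0.44,0.4],[-2.9,22.5,6.5,0.52,0.4],[-3.4,26,6.5,0.6,0.4],[-3.8,29,6.5,0.65,0.4],[-4.1,31.5,6.5,0.69,0.4],[-4.35,33,6.5,0.69,0.4],[-4.35,33,4,0.69,0.4],[-4.35,33,2,0.69,0.4],[-4.35,33,0.8,0.69,0.4],[-4.35,33,0.8,0.69,0.4],[-4.35,33,0.8,0.69,0.4]]]'

```text
t: 41.45
ee_pos: [0.4898, -0.0587, 0.0422]
orientation: [2.827, 1.369, 0.0]
wrist_force: [-0.8, 1.1, 0.9]
gripper_width: 0.041
grip_force: 5.0
```

apply_moves --plan '[[[0,0,-0.6,0,0.4],[0,0,-1.1,0,0.4],[0,0,-1.4,0,0.4],[0,0,-1.55,0,0.4],[0,0,-1.6,0,0.4],[0,0,-1.6,0,0.4],[0,0,-1.6,0,0.4]]]'

```text
t: 42.15
ee_pos: [0.4895, -0.0585, 0.0258]
orientation: [-2.827, -1.37, 0.0]
wrist_force: [-1.6, -0.3, 1.6]
gripper_width: 0.0404
grip_force: 5.0
```

```bash
python3 - <<'E'
from h import *
s=grab('side');save(s,'g10.png',(310,195,390,295),6)
E
```

```text
(no output)
```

View pics/g10.png

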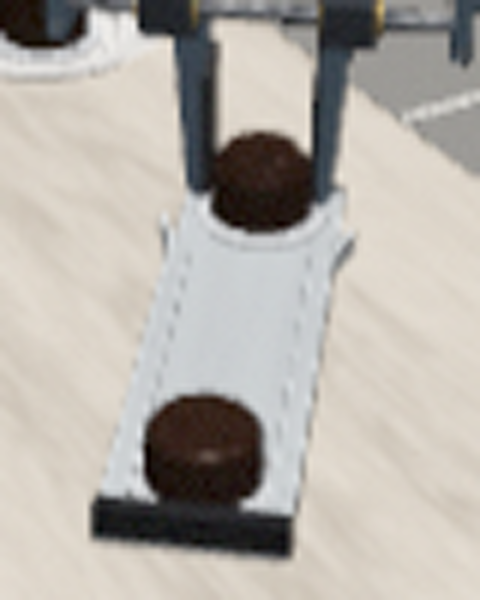

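The medium capsule sits on the tongue at about crop (262,190), in line with the slot; the low one is home. I slide it in.

apply_moves --plan '[[[0.31,0.39,0,0,0.4],[0.62,0.78,0,0,0.4],[0.93,1.17,0,0,0.4],[1.24,1.55,0,0,0.4],[1.55,1.93,0,0,0.4],[1.86,2.32,0,0,0.4],[2.17,2.71,0,0,0.4],[2.48,3.1,0,0,0.4],[2.79,3.49,0,0,0.4],[3.1,3.88,0,0,0.4],[3.1,3.88,0,0,0.4]]]'

```text
t: 43.3
ee_pos: [0.5211, -0.0191, 0.0258]
orientation: [2.827, 1.371, 0.001]
wrist_force: [1.0, 2.8, 5.0]
gripper_width: 0.0408
grip_force: 5.1
```

apply_moves --plan '[[[0.31,0.39,0,0,0.4],[0.68,0.86,0,0,0.4],[1.05,1.33,0,0,0.4],[1.42,1.8,0,0,0.4],[1.79,2.27,0,0,0.4],[2.16,2.74,0,0,0.4],[2.53,3.21,0,0,0.4],[2.9,3.68,0,0,0.4],[3.27,4.14,0,0,0.4],[3.6,4.55,0,0,0.4],[3.9,4.93,0,0,0.4],[4.15,5.25,0,0,0.4],[4.35,5.5,0,0,0.4],[4.35,5.5,0,0,0.4]]]'

```text
t: 44.7
ee_pos: [0.5642, 0.0356, 0.0257]
orientation: [-2.827, -1.371, -0.0]
wrist_force: [-0.6, 1.5, 4.9]
gripper_width: 0.0408
grip_force: 5.1
```

Now about 5 mm short of contact; I advance in small steps.

apply_moves --plan '[[[0.09,0.12,0,0,0.4],[0.19,0.24,0,0,0.4],[0.28,0.35,0,0,0.4],[0.37,0.47,0,0,0.4],[0.37,0.47,0,0,0.4]]]'

```text
t: 45.2
ee_pos: [0.5671, 0.0399, 0.0255]
orientation: [-2.827, -1.37, 0.002]
wrist_force: [-3.1, -3.3, 2.3]
gripper_width: 0.041
grip_force: 5.1
```

apply_moves --plan '[[[0.06,0.08,0,0,0.4],[0.12,0.16,0,0,0.4],[0.12,0.16,0,0,0.4],[0.1,0.13,0,0,0.4],[0.1,0.13,0,0,0.5],[0.1,0.13,0,0,0.58],[0.1,0.13,0,0,0.65],[0.1,0.13,0,0,0.65],[0.1,0.13,1.5,0,0.65],[0.1,0.13,4,0,0.65],[0.1,0.13,8,0,0.65],[0,4,12,0,0.65],[-2,8,15,0,0.65],[-5,12,18,0,0.65],[-8,16,20,0,0.65],[-11,20,20,0,0.65],[-14,24,20,0,0.65],[-17,28,20,0,0.65],[-20,32,20,0,0.65],[-23,35,20,0,0.65]]]'

```text
t: 47.2
ee_pos: [0.3445, 0.383, 0.2259]
orientation: [-2.827, -1.37, -0.001]
wrist_force: [0.2, 0.7, -0.8]
gripper_width: 0.0591
grip_force: 0.0
```

apply_moves --plan '[[[-2,5,0,0,0.65],[-4,10,0,0,0.65],[-4,10,0,0,0.65],[-4,10,0,0,0.65],[-4,10,0,0,0.65]]]'

```text
t: 47.7
ee_pos: [0.3059, 0.4805, 0.2255]
orientation: [2.826, 1.37, -0.001]
wrist_force: [0.4, -1.1, 0.1]
gripper_width: 0.0591
grip_force: 0.0
```

```bash
python3 - <<'E'
from h import *
t=grab('top');C=cloud(t);v=cv2.cvtColor(t['frame'],cv2.COLOR_RGB2HSV)[...,2]
for nm,g,lo in(('low',(.6,.081),.023),('med',(.567,.039),.027),('tall',(.4945,-.243),.04)):
    m=(np.hypot(C[...,0]-g[0],C[...,1]-g[1])<.026)&(C[...,2]>lo)&(C[...,2]<.06)&(v<100); print(nm,m.sum(),np.median(C[m],0).round(4) if m.any() else '')
for u,vv in((445,163),(284,145),(344,172)): print(C[vv,u].round(3))
s=grab('side')
A=cv2.resize(t['frame'][130:230,180:340],(480,300),interpolation=2);B=cv2.resize(s['frame'][165:295,255:395],(320,300),interpolation=2)
cv2.imwrite('pics/end.png',np.hstack([A,B])[:,:,::-1])
E
```

```text
low 162 [0.6001 0.0798 0.0277]
med 157 [0.5647 0.0365 0.0341]
tall 152 [ 0.4936 -0.2401  0.0465]
[ 0.618 -0.569  0.047]
[ 0.658 -0.134  0.041]
[ 0.597 -0.301  0.001]
```

View pics/end.png

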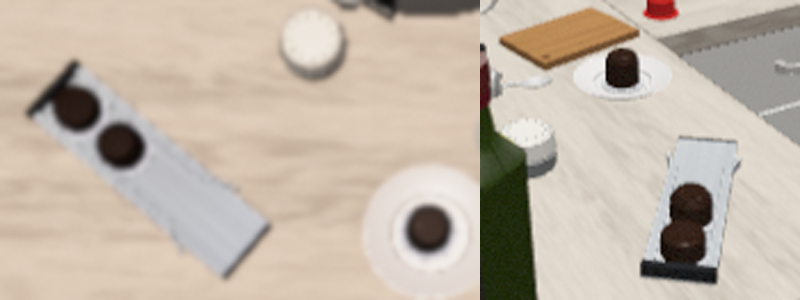

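The low and medium capsules sit together at the closed end, at (75,108) and (120,145) in the left half. The tall one is centred on the saucer at (428,229), and the mug, timer and teaspoon give their original depth readings. I hand in.

```bash
python3 -c "
from rig import manip
print(manip.job_done())"
```

```text
the job is handed in; nothing more can be done
None
```

The job is handed in, with no verdict shown: in the last pictures the tall capsule stands centred on the saucer, the low and medium are back against the closed end in their old order, and the mug, timer and teaspoon had not moved.

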